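Strike a mark on the dividing jig, then hold its index plunger back

TASK

Mark the next station on the copper disc in the dividing jig: with the index plunger left seated, take the brass mallet by its handle, drive the sprung punch all the way down with a brisk blow, let it spring up again, and stand the mallet back on its face on the bench, clear of the jig. Then grip the black knob of the index plunger, pull it fully back, and finish while still holding it there, without turning the dial yourself, so that I can turn it to its next hole. Leave the other things on the bench where they lie.

Things in the scene. Friction and masses are not known exactly. Their poses are not given: they have to be found in the camera images.
- jig: Dividing jig fixed to the bench. Origin: on the bench under the dial's axis, z up. Grey base plate x -95 to 105, y -65 to 65, 15 mm thick. Steel dial 100 mm across, top z 55; copper disc on it (top z 57) with brass nut up to z 73. Plunger block x -85 to -57, 36 wide, top z 60. C-frame carrying the punch: column x 66 to 100, overarm x 18 to 100, 46 wide, top z 97 (all mm).
- dial (a joint): Turning angle of the dial about the upright axis, rad, 0 at the start. The seated plunger locks it in one of twelve rim holes (under 0.05 rad of play); with the plunger back it turns freely but stiffly (0.25 N m) and stays where it is.
- plunger (a joint): Travel of the spring index plunger, m: 0 = seated 10 mm deep in the dial's rim hole, 0.010 = nose just clear of the dial, 0.014 = at its back stop. It slides level along the jig's -x, away from the dial. The spring pulls it home with 5.4 N at 0 and 11.7 N at the stop; let go, it snaps back.
- plunger_knob (a point): Middle of the plunger's black knurled knob, on the plunger's axis, 45 mm above the bench; seated, 108 mm to the -x side of the jig's origin. Round, 27 mm across, 20 mm long along the axis (10 mm either side of this point); towards the dial a thin neck, then a 21 mm lock nut from 18 mm off and the block from 23 mm off. Pinch it from above, fingers closing across the axis. Axes as the jig.
- punch (a joint): Travel of the spring-return punch, m: 0 = up, 0.010 = fully down on the copper. It moves straight down. The spring resists with 5.6 N at 0 and 12.6 N at the bottom, and lifts it when the mallet leaves. It is struck, not squeezed: the mallet should come down on it at 0.1 m/s or more.
- punch_head (a point): Centre of the punch's flat struck face: a steel head 24 mm across on top of a coil spring, 129 mm above the bench and 32 mm above the overarm when up, 34 mm to the +x side of the jig's origin.
- mallet: Brass mallet, 0.42 to 0.62 kg: brass cylinder 40 mm across, 56 mm tall, standing on one flat face, with a level wooden handle 28 mm up. Origin: centre of the face it stands on, which also strikes; z up; handle along its -x, from 20 to 182 mm off, 18 mm wide (y) by 24 mm tall (20 by 26 mm beyond 162 mm). It balances about 7 mm from the head's axis.
- mallet_grip (a point): Point on the middle line of the mallet's handle to grip, 42 mm from the head's axis and 28 mm above the face. Axes as the mallet: fingers close along y.
- hammer: Bystander: steel chasing hammer lying flat, round head 60 mm long, light wooden handle 190 mm with a bulb end. Origin under its head; handle along -x. It may lie in either of the mallet's two places.
- pliers: Bystander: pliers with blue grips, 165 mm long, 12 mm high. Origin under the joint.
- bench_block: Bystander: steel block 75 x 75 x 22 mm. Origin under its centre.
- cuff: Bystander: open copper bangle, 65 mm across, 36 mm high. Origin at its centre, on the bench.
- jar: Bystander: glass jar 72 mm across, 105 mm high. Origin under its centre.
- ring_clamp: Bystander: wooden ring clamp 135 x 34 x 24 mm. Origin under its centre.
- solder_block: Bystander: grey soldering block 75 x 150 x 30 mm. Origin under its centre.
There are look-alikes about, which are no part of the job. Leave any green or purple look-alike of the mallet alone.

How it is judged:
By the outcome, as a careful person would: the job done as asked, in the order asked, and still so for the second after the job is handed in, while the arm keeps its last pose, push and grip.
It also fails if it takes over 51 s, if anything falls off the work surface, if the arm or the gripper's body presses on something with over 40 N, if the wrist force passes 120 N, or if a joint passes its speed limit or range.

ROBOT

A 6-joint arm with a two-finger parallel gripper is mounted at the origin on the work surface. World frame = base frame: x ahead of the robot, y to its left, z up, the work surface at z = 0. Lengths are in m, angles in rad, forces in N, time in s.
With the tool pointing down it reaches from about 0.25 to 0.775 m from the base axis. Payload 4 kg.
Tool frame: the origin (TCP) lies at the very end of the fingers, on their centre line; the grasp point (between the pads) lies 19 mm behind it; z points along the fingers, y is the line along which they close (so a half turn about z gives the same grasp; the last joint's range is limited). The gripper opens to 94 mm and grips with 3 to 60 N. Pads are 16 mm wide; open, the fingers measure 119 mm over their backs; the gripper's body (75 mm by 177 mm) begins 78 mm behind the grasp point.
Start: joints at [1.238, 0.087, 1.371, -0, 1.684, -0.103], TCP at [0.125, 0.536, 0.206] pointing down, gripper open.
Joint ranges: [-3.1, 3.1], [-0.76, 2.03], [0.27, 2.55], [-1.08, 4.22], [0.17, 2.65], [-2.57, 2.57]. Speed limits (rad/s): [2.79, 2.79, 3.14, 3.14, 3.14, 3.14].

INTERFACE

Orientations are given as [roll, pitch, yaw] about the fixed x, y, z axes, in that order (R = Rz(yaw) Ry(pitch) Rx(roll)).
In Python, from bench import robot gives the robot as it stands. The module is installed in compiled form; this text tells all that it offers.
- The arm moves only by the tool move_arm, never from a script. Its argument "deltas" is one flat list of numbers, 7 for each row, row after row: the turn, a rotation vector about the tool's x, y, z in rad, then the shift along the tool's x, y, z in cm, then the closure, from -1 (fully open) to 1 (shut). A call has 1 to 8 rows; each row is the pose to reach, as a shift and turn from the pose commanded when the call began, along the tool's axes at that moment; what a row does not reach only later rows make up. A row lasts 1/10 s, in which the tool goes at most 50 mm and 8.59 degrees, less where a joint would pass 70% of its speed; a pose out of reach is approached as far as the arm can. A call with a gripper value outside its range is refused whole. The fingers move at their own pace and stop on an object; the grip force is fixed at half the most. Time passes only in rows, so rows that repeat a pose let the fingers close. It gives the time, the measured TCP pose, the force, the opening and the grip force at its end, in the units of the state.
- robot.get_obs(): the state, without advancing time (a new reading comes with each control period).
- robot.snapshot(name): name is "side" or "top" or "wrist"; returns a dict with "image" (420x560x3 uint8, red, green, blue), "depth" (420x560 float32, m along the optical axis (not along the pixel's ray), 0 where there is no reading), "fov_y" (degrees; the focal length in pixels is half the picture's height over the tangent of half this angle, whatever the lens; pixels are square), "cx", "cy" (the principal point, pixels), "origin" and "orientation" of the camera in the world; the wrist camera has in their place "T_tool_cam" (4x4, takes a point from camera to tool coordinates, whose origin is the TCP and whose axes are the flange's). Camera axes: x right, y up, looking along -z (the intrinsics and any distortion apply to the point x, -y, -z); pixel columns grow to the right and rows downward; lengths in m; the calibration is good to about 2 mm. A picture is of the moment at which its call begins: read the wrist's pose just before it.
- robot.close_job(): hands the job in; it is judged then, once.
The state is a dict: "time": time; "joint_positions": joint angles; "qvel": joint speeds; "joint_torque": joint torques, N m; "tool_pos": TCP position; "ee_rot": TCP orientation; "wrist_force": force on the tool from outside, world axes, zero at the start; "wrist_torque": the same for the moment, N m; "width": finger opening in m; "finger_force": force on a finger pad.
Only numpy, scipy, OpenCV 4.12 (cv2) and the standard library are available. Lean on these libraries where they do the work, as an engineer would, in place of code of your own. Each camera call takes 0.05 s, during which the arm holds its last target. There are 200 camera calls.

## Working session

There is one attempt and no reset: what is moved stays moved. The work goes in short steps, Python scripts to look and compute and a tool call to move; the robot and the scene stay as the last step left them, time stands still between calls to the robot, and variables do not carry over. Pictures are saved under pics/ and viewed, at most 14 in all, crops included, and the job is handed in when it is done.

Besides the shell and the picture viewer there is one more tool, called after ">>>" as name(argument=value, ...) on one line, values as JSON. move_arm: Moves the arm, as the interface text tells. Its arguments: {"type":"object","properties":{"deltas":{"type":"array","items":{"type":"number"}}},"required":["deltas"]}

```bash
mkdir -p pics; cat > h.py <<'E'
import numpy as np, cv2, pickle
from bench import robot
from scipy.spatial.transform import Rotation as R
def snap(n,f):
    o=robot.get_obs(); s=robot.snapshot(n); s['obs']=o
    cv2.imwrite(f'pics/{f}.png',s['image'][:,:,::-1]); pickle.dump(s,open(f'{f}.pkl','wb')); return s
def cam(s):
    f=s['image'].shape[0]/2/np.tan(np.radians(s['fov_y'])/2)
    if 'T_tool_cam' in s:
        T=np.eye(4);T[:3,:3]=R.from_euler('xyz',s['obs']['ee_rot']).as_matrix();T[:3,3]=s['obs']['tool_pos'];T=T@s['T_tool_cam'];return f,T[:3,:3],T[:3,3]
    o=np.array(s['orientation']); M=o if o.shape==(3,3) else R.from_euler('xyz',o).as_matrix()
    return f,M,np.array(s['origin'])
def ray(s,u,v):
    f,M,o=cam(s); d=np.stack([(np.asarray(u)-s['cx'])/f,-(np.asarray(v)-s['cy'])/f,-np.ones(np.shape(u))],-1)
    return o,d@M.T
def onz(s,u,v,z):
    o,d=ray(s,u,v); return o+d*((z-o[2])/d[...,2])[...,None]
def cloud(s):
    v,u=np.mgrid[:s['depth'].shape[0],:s['depth'].shape[1]]; o,d=ray(s,u,v); return o+d*s['depth'][...,None]
E
python3 - <<'E'
from h import *
for n in('top','side'):
    s=snap(n,n+'0'); print({k:v for k,v in s.items() if k not in('image','depth','obs')})
print(robot.get_obs())
E
```

```text
{'fov_y': 47.21540015401677, 'cx': 285.24903446121095, 'cy': 199.09306505887938, 'origin': array([ 0.3298942, -0.0365177,  1.3418814]), 'orientation': array([ 0.15766823, -0.02708111, -1.55451042])}
{'fov_y': 50.797088917878696, 'cx': 264.9350149625849, 'cy': 202.9039244631861, 'origin': array([0.38243994, 0.85472096, 0.64507596]), 'orientation': array([ 1.02930474, -0.01133298, -2.9720263 ])}
{'time': 0.1, 'joint_positions': array([ 1.23791492e+00,  8.79267478e-02,  1.37208498e+00, -1.93236411e-05,
        1.68362610e+00, -1.03118716e-01]), 'qvel': array([ 2.25998341e-04, -8.39214743e-04, -2.78366528e-03,  1.39408975e-03,
       -8.55881676e-04, -1.83631075e-05]), 'joint_torque': array([ 2.16914574e-03, -3.41253233e+01, -3.03302300e+01,  7.21698208e-02,
        3.04112595e-02, -1.10216604e-04]), 'tool_pos': array([0.12511821, 0.53506857, 0.20440549]), 'ee_rot': array([-3.13955637e+00, -1.91418875e-04,  2.91182761e+00]), 'wrist_force': array([-0.37396143, -0.82630651, -0.42322191]), 'wrist_torque': array([-0.01618708, -0.0014715 ,  0.03345154]), 'finger_force': 0.0, 'width': 0.0942481691421149}
```

View pics/top0.png

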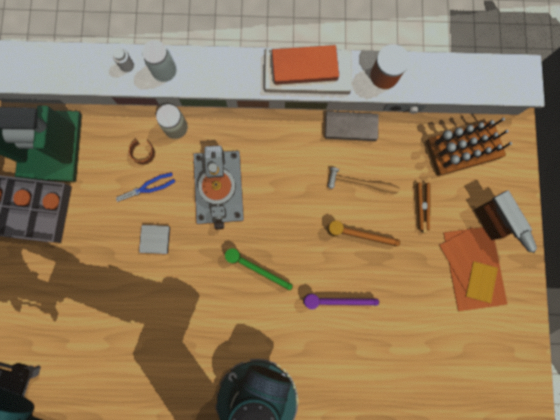

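View pics/side0.png

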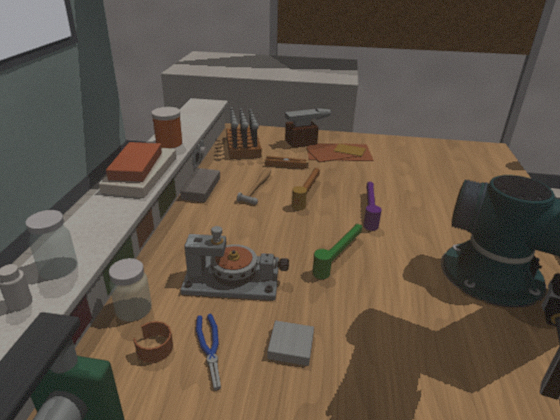

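The brass mallet could be confused with four things:
- brass mallet, head at top-view (336,228), handle to (398,242)
- green look-alike (232,255)
- purple look-alike (312,300)
- steel hammer (333,178)

By the description I choose the brass one at (336,228). The jig is at (217,187), with its knob at (218,224) and its punch near (213,168).

```bash
python3 - <<'E'
from h import *
s=pickle.load(open('top0.pkl','rb')); P=cloud(s); im=s['image']
hsv=cv2.cvtColor(im,cv2.COLOR_RGB2HSV)
def reg(u0,u1,v0,v1):
    m=np.zeros(im.shape[:2],bool); m[v0:v1,u0:u1]=1; return m
z=P[...,2]; print('bench z',[round(float(np.median(z[v-4:v+4,u-4:u+4])),4) for u,v in((280,220),(360,270),(270,130))])
# mallet
m=reg(318,410,210,255)&(z>0.03)
q=P[m]; head=q[q[:,2]>0.05]; hd=q[(q[:,2]<0.046)]
print('head',len(head),head.mean(0), 'midrange',(head.min(0)+head.max(0))/2)
c=cv2.minAreaRect((hd[:,:2]*1000).astype(np.float32)); print('handle rect',c, hd.mean(0))
l=cv2.fitLine((hd[:,:2]).astype(np.float32),cv2.DIST_HUBER,0,.01,.01).ravel(); print('line',l,np.degrees(np.arctan2(l[1],l[0])))
# jig base
m=reg(185,250,145,232)&(z>0.009)&(z<0.025)
q=P[m]; c=cv2.minAreaRect((q[:,:2]*1000).astype(np.float32)); print('base',c,cv2.boxPoints(c))
m=reg(185,250,130,240)&(z>0.085)&(z<.105); c=cv2.minAreaRect((P[m][:,:2]*1000).astype(np.float32)); print('arm',c)
m=reg(185,250,130,240)&(z>0.12)&(z<.14); print('punch',m.sum(),P[m].mean(0) if m.any() else 0)
m=reg(205,235,200,240)&(z>0.03)&(z<.07); q=P[m];print('plunger/knob pts',len(q),q[:,0].min(),q[:,0].max(), np.median(q[q[:,0]<q[:,0].min()+.02],0))
crop=lambda u0,u1,v0,v1,k:cv2.resize(im[v0:v1,u0:u1,::-1],None,fx=k,fy=k,interpolation=cv2.INTER_CUBIC)
a=crop(180,260,130,250,4.5);b=crop(310,420,150,260,4); b=cv2.copyMakeBorder(b,0,max(0,a.shape[0]-b.shape[0]),0,0,0) ; a=a[:b.shape[0]]
cv2.imwrite('pics/crop0.png',np.hstack([a,b])[:600,:800])
E
```

```text
bench z [-0.0005, -0.0008, 0.0009]
head 184 [ 0.44818471 -0.19105754  0.16791148] midrange [ 0.40400827 -0.13087874  0.69599058]
handle rect ((441.6188659667969, -284.76446533203125), (203.9287109375, 26.878103256225586), 81.20071411132812) [ 0.43886219 -0.30138713  0.03874779]
line [ 0.19335276  0.9811293   0.4388622  -0.30138713] 78.85149
base ((573.9999389648438, 110.69429779052734), (200.88961791992188, 147.77676391601562), 5.123345375061035) [[467.35815  175.31773 ]
 [480.5547    28.131386]
 [680.6417    46.07086 ]
 [667.4452   193.2572  ]]
arm ((627.252197265625, 124.982421875), (83.69674682617188, 46.73952865600586), 5.3471245765686035)
punch 70 [0.60089636 0.12185129 0.12818404]
plunger/knob pts 364 0.4501780917612634 0.5323035199933308 [0.45973657 0.10802866 0.05531334]
```

View pics/crop0.png

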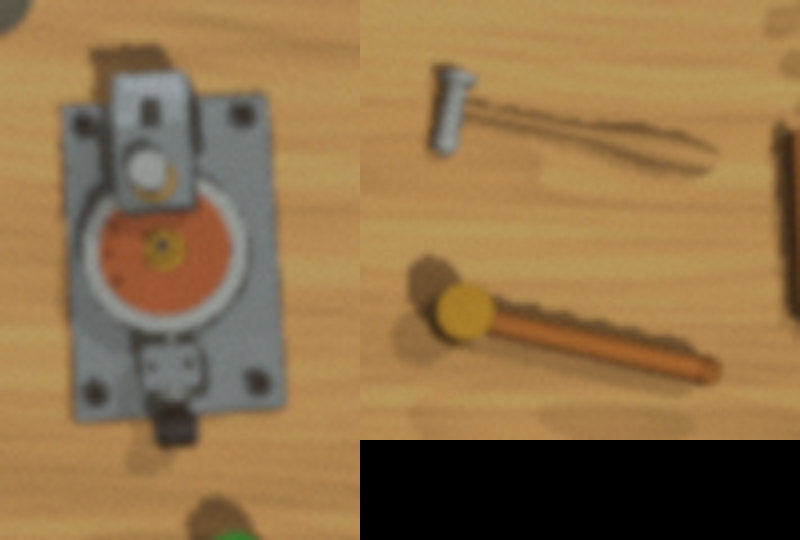

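The crop confirms it: brass head with wooden handle at the bottom right, and the steel hammer above it. The jig's punch is at crop (150,170) and its knob at (175,427).

```bash
cat >> h.py <<'E'
def go(x,y,z,yaw,pos=None,rpy=None):
    o=robot.get_obs(); pos=o['tool_pos'] if pos is None else pos; M=R.from_euler('xyz',o['ee_rot'] if rpy is None else rpy)
    T=R.from_euler('xyz',[np.pi,0,yaw]); rv=(M.inv()*T).as_rotvec(); d=M.inv().apply(np.array([x,y,z])-pos)*100
    print('t',round(o['time'],2),'pos',o['tool_pos'].round(4),'rpy',o['ee_rot'].round(3),'-> rot',rv.round(3),'deg',np.degrees(np.linalg.norm(rv)).round(1),'shift cm',d.round(2),'rows',np.linalg.norm(d)/5)
E
python3 - <<'E'
from h import *
s=pickle.load(open('top0.pkl','rb')); P=cloud(s); im=s['image']
hsv=cv2.cvtColor(im,cv2.COLOR_RGB2HSV); print('head hsv',hsv[228,336],'handle',hsv[237,372],'bench',hsv[270,380])
h=onz(s,336.5,228,.056);e=onz(s,397,242.5,.041); print('head',h,'end',e,'yaw',np.arctan2(*(h-e)[1::-1]),np.linalg.norm((h-e)[:2]))
m=np.zeros(im.shape[:2],bool);m[210:250,320:355]=1;m&=(P[...,2]>.048)&(P[...,2]<.062);q=P[m];print('headdepth',len(q),np.median(q,0),(q.min(0)+q.max(0))/2,np.ptp(q,axis=0))
m=np.zeros(im.shape[:2],bool);m[225:252,346:396]=1;m&=(P[...,2]>.033)&(P[...,2]<.047);q=P[m];l=cv2.fitLine(q[:,:2].astype(np.float32),cv2.DIST_HUBER,0,.01,.01).ravel();print(l,np.arctan2(l[1],l[0]))
go(.425,-.19,.20,1.376)
E
```

```text
head hsv [ 20 190 166] handle [ 14 184 159] bench [ 17 139 180]
head [ 0.45898119 -0.20733343  0.056     ] end [ 0.42403997 -0.37441587  0.041     ] yaw 1.3646417402285458 0.17069690307932603
headdepth 168 [ 0.4590365  -0.2059603   0.05588278] [ 0.45913869 -0.20598794  0.055174  ] [0.03796728 0.0385037  0.01196222]
[ 0.21085462  0.9775174   0.43902317 -0.30257487] 1.3583472
t 0.1 pos [0.1251 0.5351 0.2044] rpy [-3.14  -0.     2.912] -> rot [-2.000e-03  1.000e-03  1.536e+00] deg 88.0 shift cm [-45.71 -63.77   0.56] rows 15.692965648601591
```

>>> move_arm(deltas=[0,0,1.1,-22,-31,0,-0.3,0,0,1.1,-22,-31,0,-0.3,0,0,1.1,-22,-31,0,-0.3,0,0,1.1,-22,-31,0,-0.3,0,0,1.1,-22,-31,0,-0.3,0,0,1.1,-22,-31,0,-0.3,0,0,1.1,-22,-31,0,-0.3,0,0,1.1,-22,-31,0,-0.3])

```text
time: 0.9
tool_pos: [0.2691, 0.181, 0.2052]
ee_rot: [3.141, 0.001, 1.806]
wrist_force: [1.2, -0.2, 0.3]
width: 0.0614
finger_force: 0.0
```

```bash
python3 -c "
from h import *
go(.45,-.247,.15,1.36)"
```

```text
t 0.9 pos [0.2691 0.181  0.2052] rpy [3.141e+00 1.000e-03 1.806e+00] -> rot [0.001 0.001 0.446] deg 25.5 shift cm [-45.83   7.62   5.56] rows 9.358105211032386
```

>>> move_arm(deltas=[0,0,0.446,-45.8,7.6,5.5,-0.3,0,0,0.446,-45.8,7.6,5.5,-0.3,0,0,0.446,-45.8,7.6,5.5,-0.3,0,0,0.446,-45.8,7.6,5.5,-0.3,0,0,0.446,-45.8,7.6,5.5,-0.3,0,0,0.446,-45.8,7.6,5.5,-0.3,0,0,0.446,-45.8,7.6,5.5,-0.3,0,0,0.446,-45.8,7.6,5.5,-0.3])

```text
time: 1.7
tool_pos: [0.4256, -0.1835, 0.1577]
ee_rot: [-3.141, -0.001, 1.365]
wrist_force: [-0.0, 1.2, -0.3]
width: 0.0613
finger_force: 0.0
```

```bash
python3 -c "
from h import *
go(.45,-.247,.15,1.36)"
```

```text
t 1.7 pos [ 0.4256 -0.1835  0.1577] rpy [-3.141e+00 -1.000e-03  1.365e+00] -> rot [-0.    -0.001  0.005] deg 0.3 shift cm [-5.72  3.69  0.76] rows 1.3688619503533965
```

>>> move_arm(deltas=[0,0,0.005,-5.7,3.7,0.8,-0.3,0,0,0.005,-5.7,3.7,0.8,-0.3,0,0,0.005,-5.7,3.7,0.8,-0.3,0,0,0.005,-5.7,3.7,0.8,-0.3])

```text
time: 2.1
tool_pos: [0.4497, -0.2442, 0.1497]
ee_rot: [-3.14, -0.001, 1.36]
wrist_force: [-0.2, -0.2, -0.6]
width: 0.0608
finger_force: 0.0
```

```bash
python3 -c "
from h import *
s=snap('wrist','w1'); print(s['T_tool_cam'].round(3)); P=cloud(s); z=P[...,2]; print(np.percentile(z[s['depth']>0],[5,50,95]))
m=(z>.05)&(z<.062)&(P[...,1]>-.25)&(s['depth']>0); q=P[m]; print(len(q), len(q) and ((q.min(0)+q.max(0))/2,np.ptp(q,axis=0)))
m=(z>.035)&(z<.045)&(P[...,1]<-.24)&(s['depth']>0); q=P[m]
if len(q): l=cv2.fitLine(q[:,:2].astype(np.float32),cv2.DIST_HUBER,0,.01,.01).ravel();print(l,np.arctan2(l[1],l[0]))
go(.45,-.247,.15,1.36)"
```

```text
[[ 0.001  0.973  0.231  0.066]
 [ 1.    -0.    -0.002  0.001]
 [-0.002  0.231 -0.973 -0.179]
 [ 0.     0.     0.     1.   ]]
[-0.00124582  0.00062813  0.28337303]
3269 (array([ 0.36304239, -0.17248456,  0.05421167]), array([0.23622312, 0.10269088, 0.00841049]))
[ 0.98034066 -0.19731256  0.39334133 -0.27821022] -0.19861582
t 2.15 pos [ 0.4498 -0.2438  0.1502] rpy [-3.141e+00 -1.000e-03  1.361e+00] -> rot [-0.001 -0.001  0.001] deg 0.1 shift cm [-0.31  0.09  0.02] rows 0.0650007159014282
```

View pics/w1.png

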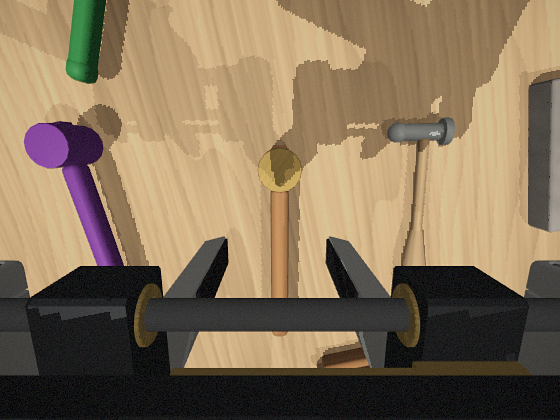

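The wrist view shows the brass head at (280,168), its handle centred between the fingers, purple at the left and the steel hammer at the right.

```bash
python3 -c "
from h import *
s=pickle.load(open('w1.pkl','rb')); P=cloud(s); z=P[...,2]; M=np.zeros(z.shape,bool)
M[140:200,250:310]=1; m=M&(z>.05)&(z<.062); q=P[m]; print(len(q),(q.min(0)+q.max(0))/2,np.ptp(q,axis=0))
M[:]=0;M[198:280,262:300]=1; m=M&(z>.033)&(z<.045); q=P[m]; l=cv2.fitLine(q[:,:2].astype(np.float32),cv2.DIST_HUBER,0,.01,.01).ravel();print(l,np.arctan2(l[1],l[0]))
"
```

```text
1525 [ 0.46163747 -0.2042466   0.05421932] [0.03903295 0.0391668  0.00839519]
[ 0.21545784  0.97651315  0.44743726 -0.2720728 ] 1.3536357
```

>>> move_arm(deltas=[0,0,0.006,-0.16,0.31,4,-0.3,0,0,0.006,-0.16,0.31,8,-0.3,0,0,0.006,-0.16,0.31,11,-0.3,0,0,0.006,-0.16,0.31,13,-0.3,0,0,0.006,-0.16,0.31,14.0,-0.3,0,0,0.006,-0.16,0.31,14.0,-0.3])

```text
time: 2.75
tool_pos: [0.4521, -0.2453, 0.0096]
ee_rot: [-3.14, -0.001, 1.356]
wrist_force: [0.5, -0.4, 0.2]
width: 0.0606
finger_force: 0.0
```

>>> move_arm(deltas=[0,0,0,0,0,0,1,0,0,0,0,0,0,1,0,0,0,0,0,0,1,0,0,0,0,0,0,1,0,0,0,0,0,0,1,0,0,0,0,0,0,1])

```text
time: 3.35
tool_pos: [0.4525, -0.2471, 0.0105]
ee_rot: [-3.141, 0.0, 1.355]
wrist_force: [-1.2, -0.9, 3.0]
width: 0.0175
finger_force: 29.9
```

>>> move_arm(deltas=[0,0,0,0,0,-2,1,0,0,0,0,0,-5,1,0,0,0,0,0,-9,1,0,0,0,0,0,-13,1,0,0,0,0,0,-17,1,0,0,0,0,0,-18,1,0,0,0,0,0,-18,1])

```text
time: 4.05
tool_pos: [0.4534, -0.2474, 0.1911]
ee_rot: [3.139, 0.001, 1.355]
wrist_force: [-0.3, -0.3, -4.3]
width: 0.0178
finger_force: 30.0
```

>>> move_arm(deltas=[0,0,0,3,0.6,0,1,0,0,0,8,1.5,0,1,0,0,0,13,2.5,0,1,0,0,0,18,3.5,0,1,0,0,0,23,4.5,0,1,0,0,0,28,5.4,0,1,0,0,0,32.5,6.2,0,1,0,0,0,35,6.7,0,1])

```text
time: 4.85
tool_pos: [0.5921, 0.0846, 0.185]
ee_rot: [-3.133, 0.0, 1.359]
wrist_force: [0.4, -0.5, -4.9]
width: 0.0174
finger_force: 30.0
```

>>> move_arm(deltas=[0,0,0,0,0,0,1,0,0,0,0,0,0,1,0,0,0,0,0,0,1])

```text
time: 5.15
tool_pos: [0.5921, 0.0794, 0.1879]
ee_rot: [-3.137, 0.002, 1.354]
wrist_force: [0.6, 0.5, -4.6]
width: 0.0176
finger_force: 30.0
```

```bash
python3 -c "
from h import *
s=snap('side','s2'); snap('top','t2'); go(.593,.0805,.175,1.355)
a=cv2.resize(s['image'][150:300,130:330,::-1],None,fx=4,fy=4,interpolation=cv2.INTER_CUBIC); cv2.imwrite('pics/s2c.png',a[:600,:800])
"
```

```text
t 5.25 pos [0.5927 0.0792 0.1894] rpy [-3.140e+00  1.000e-03  1.353e+00] -> rot [-0.002  0.001 -0.002] deg 0.2 shift cm [0.14 0.   1.44] rows 0.28993474339222736
```

View pics/s2c.png

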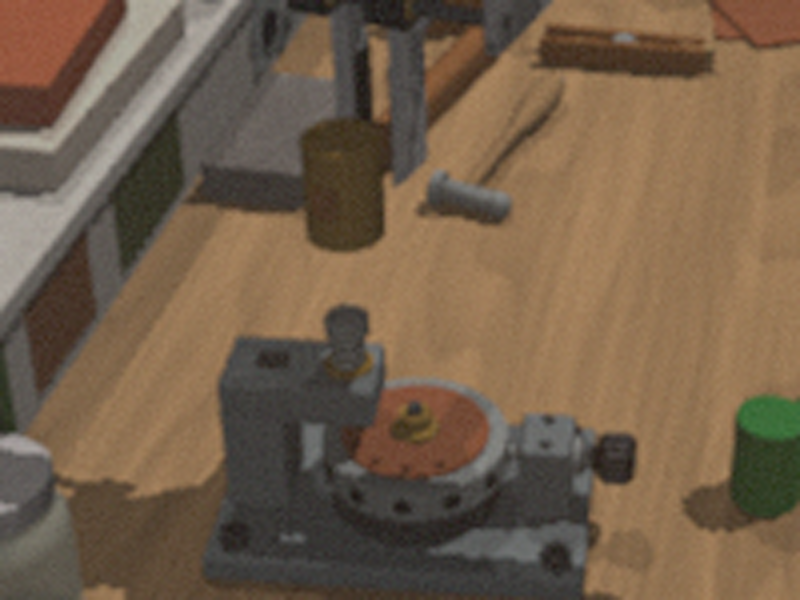

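The view shows the mallet level, head at crop (345,185), above the punch head at (347,318). I'll check the alignment by ray casting.

```bash
python3 -c "
from h import *
s=pickle.load(open('s2.pkl','rb')); t=pickle.load(open('top0.pkl','rb'))
print('punch side',onz(s,216.8,228.6,.129)); print('punch top', onz(t,180+150/4.5,130+170/4.5,.129))
print('mallet head',onz(s,215.8,196.,.2075))
P=cloud(s);m=np.zeros(P.shape[:2],bool);m[182:211,206:226]=1;q=P[m];q=q[(q[:,2]>.17)&(q[:,2]<.25)&(q[:,1]>.08)];print(len(q),q.min(0),q.max(0),np.median(q,0))
P=cloud(t);m=np.zeros(P.shape[:2],bool);m[160:176,205:225]=1;q=P[m];q=q[(q[:,2]>.12)&(q[:,2]<.14)];print(len(q),(q.min(0)+q.max(0))/2,np.ptp(q,axis=0))
P=cloud(s);m=np.zeros(P.shape[:2],bool);m[222:236,206:226]=1;q=P[m];q=q[(q[:,2]>.124)&(q[:,2]<.134)];print(len(q),(q.min(0)+q.max(0))/2,np.ptp(q,axis=0))
"
```

```text
punch side [0.60158183 0.12775553 0.129     ]
punch top [0.60107109 0.12017002 0.129     ]
mallet head [0.5996827  0.12888866 0.2075    ]
572 [0.58315657 0.08722701 0.17625533] [0.62079248 0.14684063 0.23452738] [0.59731421 0.13813145 0.21248659]
70 [0.60088771 0.12230626 0.12688599] [0.02173714 0.02359573 0.01136225]
69 [0.60332511 0.12832917 0.12746741] [0.02137985 0.02009035 0.00663779]
```

>>> move_arm(deltas=[0,0,0,0.1,0,2.4,1,0,0,0,0.1,0,2.4,1,0,0,0,0.1,0,2.4,1])

```text
time: 5.55
tool_pos: [0.5929, 0.0806, 0.1659]
ee_rot: [-3.14, 0.0, 1.354]
wrist_force: [-0.3, -0.0, -4.4]
width: 0.018
finger_force: 30.0
```

>>> move_arm(deltas=[0,0,0,0,0,3.9,1,0,0,0,0,0,3.9,1])

```text
time: 5.75
tool_pos: [0.5946, 0.0805, 0.1273]
ee_rot: [3.139, 0.0, 1.353]
wrist_force: [0.9, -1.8, 5.9]
width: 0.0177
finger_force: 30.0
```

```bash
python3 -c "
from h import *
s=snap('side','s3'); o=robot.get_obs(); print(o['tool_pos'],o['wrist_force'],o['wrist_torque'])
a=cv2.resize(s['image'][170:290,150:310,::-1],None,fx=5,fy=5,interpolation=cv2.INTER_CUBIC); cv2.imwrite('pics/s3c.png',a[:600,:800])
"
```

```text
[0.59467926 0.0804887  0.12961028] [-1.28518288 -3.07555773  5.1672575 ] [-0.3779576   0.25755276  0.01762177]
```

View pics/s3c.png

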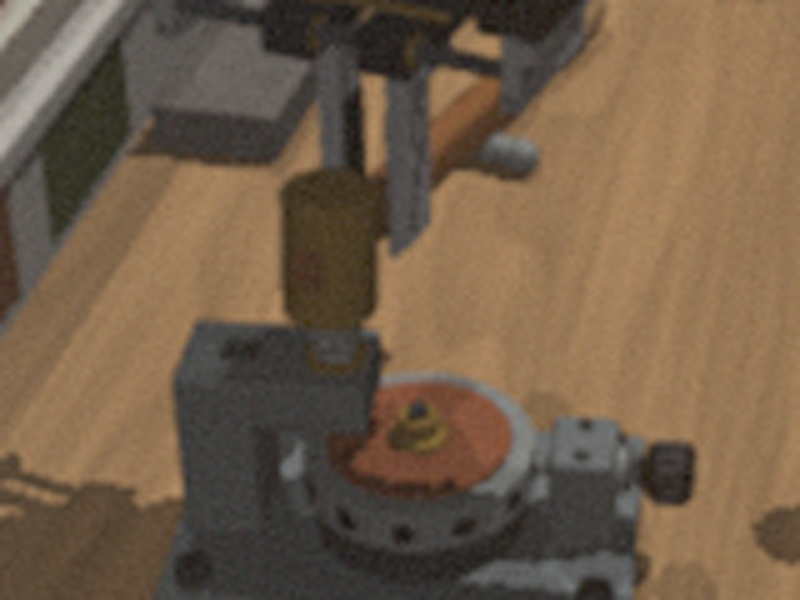

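Mallet head at crop (330,245), pressing the punch, its lower rim around (330,320). I'll work out the depth from the cloud.

```bash
python3 -c "
from h import *
def an(f,v0,v1,u0,u1):
    s=pickle.load(open(f+'.pkl','rb'));P=cloud(s)
    hsv=cv2.cvtColor(s['image'],cv2.COLOR_RGB2HSV).astype(int)
    m=np.zeros(P.shape[:2],bool);m[v0:v1,u0:u1]=1;m&=(hsv[...,0]>12)&(hsv[...,0]<32)&(hsv[...,1]>90)&(P[...,1]>.09)&(P[...,1]<.16)&(P[...,2]>.1)
    q=P[m]; print(f,len(q),np.percentile(q[:,2],[1,5,50,95,99]).round(4))
    z=q[:,2]; fr=q[(abs(q[:,0]-.601)<.012)]; fr=fr[fr[:,1]>np.percentile(fr[:,1],30)]; 
    k=np.polyfit(fr[:,2],fr[:,1],1); print(' front tilt dy/dz',k, 'front z',fr[:,2].min(),fr[:,2].max())
    ts=q[z>np.percentile(z,85)]; 
    A=np.c_[ts[:,:2],np.ones(len(ts))]; print(' top plane',np.linalg.lstsq(A,ts[:,2],rcond=None)[0], np.median(ts,0))
an('s2',170,215,200,232); an('s3',198,238,202,232)
"
```

```text
s2 601 [0.1784 0.1813 0.2132 0.2333 0.234 ]
 front tilt dy/dz [0.00070713 0.14126416] front z 0.17654713413131018 0.23374310078880084
 top plane [-0.01034409  0.00120896  0.23921367] [0.5997902  0.12699353 0.23297849]
s3 581 [0.1236 0.1264 0.1591 0.1782 0.1788]
 front tilt dy/dz [-0.07169098  0.15166525] front z 0.12356737592280342 0.1789228483585265
 top plane [0.0186028  0.04194384 0.16117749] [0.60680642 0.12862854 0.17776311]
```

The reaction is only about 10 N, and the mallet has rotated about 0.07 rad in the grip. I can't be sure the punch bottomed, so I'll lift and check.

>>> move_arm(deltas=[0,0,0,0,0,-3,1,0,0,0,0,0,-5.5,1,0,0,0,0,0,-5.5,1,0,0,0,0,0,-5.5,1])

```text
time: 6.2
tool_pos: [0.5937, 0.0815, 0.1833]
ee_rot: [3.14, -0.0, 1.355]
wrist_force: [0.9, 0.4, -4.6]
width: 0.0178
finger_force: 30.0
```

```bash
python3 -c "
from h import *
s=snap('side','s4'); o=robot.get_obs(); print(o['time'],o['tool_pos'],o['wrist_force'],o['ee_rot'])
P=cloud(s);hsv=cv2.cvtColor(s['image'],cv2.COLOR_RGB2HSV).astype(int)
m=np.zeros(P.shape[:2],bool);m[170:222,202:232]=1;m&=(hsv[...,0]>12)&(hsv[...,0]<32)&(hsv[...,1]>90)&(P[...,1]>.09)&(P[...,1]<.16)&(P[...,2]>.13)
q=P[m];print(len(q),np.percentile(q[:,2],[1,5,50,95,99]).round(4))
fr=q[(abs(q[:,0]-.601)<.012)]; fr=fr[fr[:,1]>np.percentile(fr[:,1],30)];print(np.polyfit(fr[:,2],fr[:,1],1))
m=np.zeros(P.shape[:2],bool);m[222:236,206:226]=1;q=P[m];q=q[(q[:,2]>.11)&(q[:,2]<.134)];print('punch',len(q),q[:,2].max())
"
```

```text
6.25 [0.59290314 0.08146507 0.1815674 ] [ 0.52174605 -0.83245524 -4.8580843 ] [-3.13985845e+00  3.61447225e-04  1.35482975e+00]
609 [0.1796 0.1824 0.2137 0.2337 0.2348]
[-0.06004427  0.15487877]
punch 99 0.13068096120188188
```

```bash
python3 -c "
from h import *
for f,v0,v1 in(('s2',183,212),('s4',183,212)):
    s=pickle.load(open(f+'.pkl','rb'));P=cloud(s); r=[]
    for v in range(v0,v1):
        p=P[v,212:220]; p=p[(p[:,1]>.08)&(p[:,1]<.17)]
        if len(p)>4: r.append([np.median(p[:,2]),np.median(p[:,1])])
    r=np.array(r); r=r[r[:,1]>.13]; print(f,np.polyfit(r[:,0],r[:,1],1),len(r),r[:,0].min(),r[:,0].max())
s=pickle.load(open('s4.pkl','rb'))
a=cv2.resize(s['image'][140:260,160:320,::-1],None,fx=5,fy=5,interpolation=cv2.INTER_CUBIC); cv2.imwrite('pics/s4c.png',a)
"
```

```text
s2 [-0.04850908  0.15080295] 26 0.18018792341333345 0.23288751560204773
s4 [-0.12071888  0.16632688] 27 0.18222366685081812 0.23356022490058093
```

View pics/s4c.png

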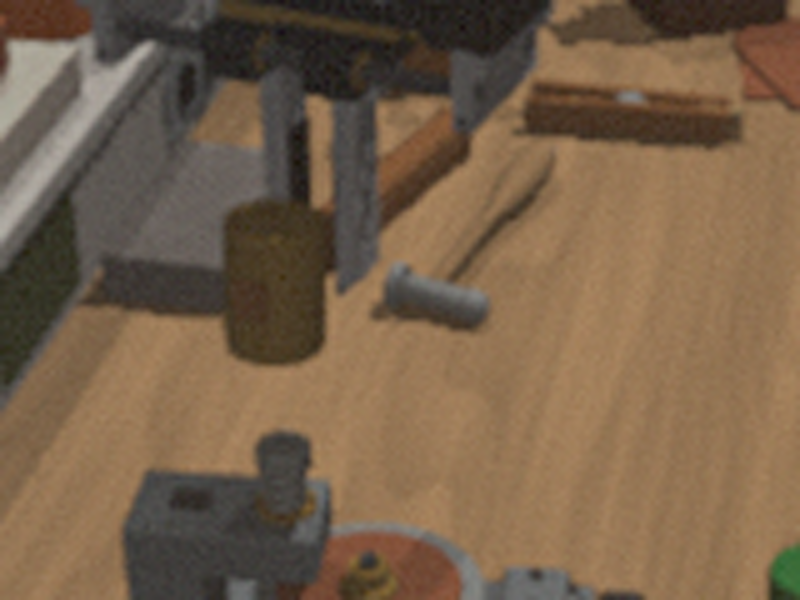

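The punch is up again at (283,470), and the mallet head above it at (275,280) has its far side tilted up slightly. I'll correct the tilt, shorten the lever and strike faster and deeper.

>>> move_arm(deltas=[0,-0.075,0,0.5,0,1.6,1,0,-0.075,0,0.5,0,1.6,1,0,-0.075,0,0.5,0,1.6,1,0,-0.075,0,0.5,0,1.6,1])

```text
time: 6.65
tool_pos: [0.5944, 0.086, 0.166]
ee_rot: [-3.141, 0.075, 1.355]
wrist_force: [0.9, 0.3, -4.5]
width: 0.0176
finger_force: 30.0
```

>>> move_arm(deltas=[0,0,0,0.37,0,4.95,1,0,0,0,0.37,0,5.1,1])

```text
time: 6.85
tool_pos: [0.5945, 0.085, 0.1146]
ee_rot: [3.141, 0.075, 1.353]
wrist_force: [-3.1, -1.3, 6.2]
width: 0.0181
finger_force: 30.0
```

```bash
python3 -c "
from h import *
o=robot.get_obs(); print(o['time'],o['tool_pos'],o['wrist_force'],o['ee_rot'])
s=snap('side','s5'); s0=pickle.load(open('s3.pkl','rb'));P=cloud(s);hsv=cv2.cvtColor(s['image'],cv2.COLOR_RGB2HSV).astype(int)
o=robot.get_obs(); print(o['time'],o['tool_pos'],o['wrist_force'])
f=lambda s:cv2.resize(s['image'][190:260,175:255,::-1],None,fx=5,fy=5,interpolation=cv2.INTER_CUBIC)
cv2.imwrite('pics/s5c.png',np.hstack([f(s0),f(s)]))
"
```

```text
6.85 [0.59446027 0.08499851 0.1146003 ] [-3.06815244 -1.28666827  6.17836422] [3.14145145 0.0752528  1.35343195]
6.9 [0.594015   0.08522926 0.11639684] [-4.23602    -0.63189949  6.24522757]
```

View pics/s5c.png

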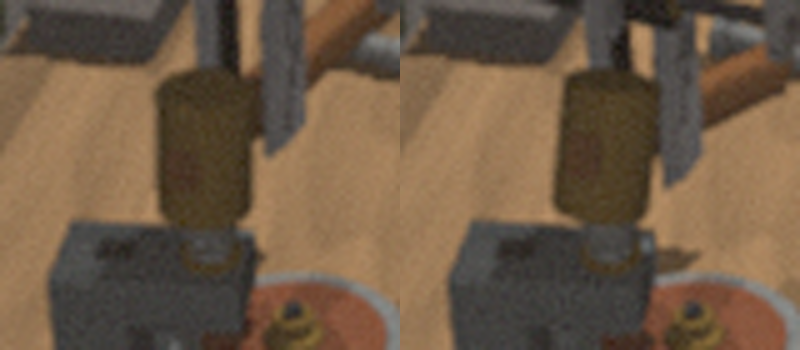

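Reaction is again about 10.5 N, and the mallet has rotated further (head at (605,145) in the right half). The grip lever is too long to prove full travel. I'll stand the mallet down, regrip closer to the head and strike once more.

>>> move_arm(deltas=[0,0,0,0,0,-4,1,0,0,0,0,0,-8,1,0,0,0,0,0,-9,1,0,0,0,0,0,-9,1])

```text
time: 7.3
tool_pos: [0.5973, 0.0928, 0.2082]
ee_rot: [3.136, 0.073, 1.354]
wrist_force: [-0.2, -0.5, -4.4]
width: 0.018
finger_force: 30.0
```

```bash
python3 -c "
from h import *
go(.4525,-.2465,.2,1.355)
s=snap('side','s6');P=cloud(s);r=[]
for v in range(150,215):
    p=P[v,210:222]; p=p[(p[:,1]>.10)&(p[:,1]<.18)&(p[:,2]>.14)]
    if len(p)>4: r.append([v,np.median(p[:,2]),np.median(p[:,1]),np.median(p[:,0])])
print(np.array(r)[::3].round(4))
"
```

```text
t 7.3 pos [0.5973 0.0928 0.2082] rpy [3.136 0.073 1.354] -> rot [ 0.006  0.073 -0.001] deg 4.2 shift cm [-36.09  -6.87   3.41] rows 7.379922370511723
[[1.500e+02 3.100e-01 1.360e-01 5.928e-01]
 [1.580e+02 2.769e-01 1.036e-01 6.108e-01]
 [1.620e+02 2.685e-01 1.047e-01 6.120e-01]
 [1.650e+02 2.689e-01 1.155e-01 6.020e-01]
 [1.680e+02 2.740e-01 1.390e-01 5.943e-01]
 [1.710e+02 2.689e-01 1.409e-01 5.945e-01]
 [1.740e+02 2.636e-01 1.433e-01 5.937e-01]
 [1.770e+02 2.577e-01 1.436e-01 5.939e-01]
 [1.800e+02 2.512e-01 1.432e-01 5.944e-01]
 [1.830e+02 2.465e-01 1.462e-01 5.950e-01]
 [1.860e+02 2.413e-01 1.491e-01 5.937e-01]
 [1.890e+02 2.347e-01 1.487e-01 5.946e-01]
 [1.920e+02 2.297e-01 1.514e-01 5.952e-01]
 [1.950e+02 2.239e-01 1.534e-01 5.958e-01]]
```

>>> move_arm(deltas=[0,-0.1,0,-3,-0.6,0.7,1,0,-0.2,0,-8,-1.5,1.9,1,0,-0.22,0,-13,-2.5,3,1,0,-0.22,0,-18,-3.4,4.2,1,0,-0.22,0,-23,-4.4,5.4,1,0,-0.22,0,-28,-5.4,6.5,1,0,-0.22,0,-32.5,-6.2,7.6,1,0,-0.22,0,-36.2,-6.9,8.5,1])

```text
time: 8.15
tool_pos: [0.4469, -0.2519, 0.1435]
ee_rot: [-3.136, 0.293, 1.356]
wrist_force: [1.2, -1.5, -4.4]
width: 0.0177
finger_force: 30.0
```

>>> move_arm(deltas=[0,0,0,0,0,0,1,0,0,0,0,0,0,1])

```text
time: 8.35
tool_pos: [0.4475, -0.2511, 0.144]
ee_rot: [-3.136, 0.292, 1.353]
wrist_force: [-0.4, -0.4, -3.7]
width: 0.0178
finger_force: 30.0
```

```bash
python3 -c "
from h import *
s=snap('side','s7');P=cloud(s);hsv=cv2.cvtColor(s['image'],cv2.COLOR_RGB2HSV).astype(int)
o=robot.get_obs(); print(o['time'],o['tool_pos'],o['ee_rot'])
M=R.from_euler('xyz',o['ee_rot']).as_matrix().T; print('down 10cm in tool cm', (M@[0,0,-10]).round(2))
near=(abs(P[...,0]-.461)<.035)&(P[...,1]>-.225)&(P[...,1]<-.17)&(P[...,2]>.11)&(P[...,2]<.22)
q=P[near];print(len(q),q.min(0),q.max(0))
v,u=np.where(near);print(u.min(),u.max(),v.min(),v.max())
c=int(np.median(u))
for r in range(v.min(),v.max()+1,2):
    p=P[r,c-4:c+5];k=near[r,c-4:c+5]
    if k.sum()>4:print(r,np.median(p[k],0).round(4))
a=cv2.resize(s['image'][v.min()-35:v.max()+35,u.min()-45:u.max()+45,::-1],None,fx=5,fy=5,interpolation=cv2.INTER_CUBIC); cv2.imwrite('pics/s7c.png',a[:600,:800])
"
```

```text
8.4 [ 0.44856729 -0.25043029  0.14481569] [-3.13731093  0.29264523  1.35496941]
down 10cm in tool cm [2.88 0.04 9.57]
420 [ 0.43453513 -0.22462967  0.1442001 ] [ 0.48024856 -0.17822963  0.21986818]
294 313 130 162
138 [ 0.4621 -0.2198  0.1982]
140 [ 0.4592 -0.201   0.2003]
142 [ 0.4592 -0.19    0.2001]
144 [ 0.4576 -0.1896  0.1947]
146 [ 0.4573 -0.1886  0.1891]
148 [ 0.4572 -0.1893  0.1835]
150 [ 0.4565 -0.1855  0.1788]
152 [ 0.4562 -0.1861  0.1736]
154 [ 0.4559 -0.1858  0.168 ]
156 [ 0.4554 -0.1867  0.1621]
158 [ 0.4552 -0.1851  0.1576]
160 [ 0.4553 -0.1847  0.1514]
162 [ 0.4559 -0.1859  0.1456]
```

View pics/s7c.png

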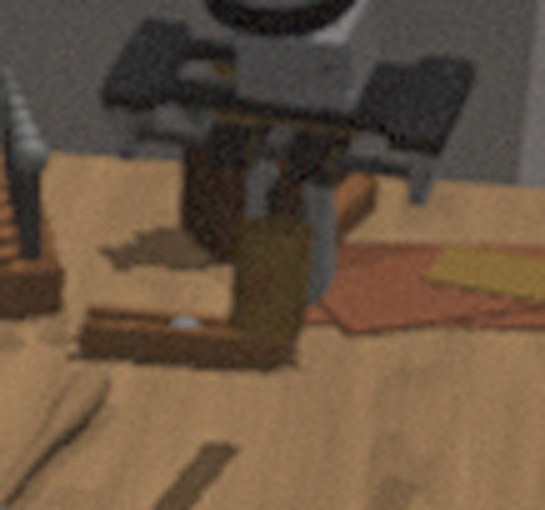

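The mallet is level but has slid about 10 mm up in the grip (head at (270,280), over clear bench). I'll lower it carefully and release it close to the bench.

>>> move_arm(deltas=[0,-0.05,0,1.15,0,3.8,1,0,-0.05,0,2.3,0,7.7,1,0,-0.05,0,3.17,0,10.5,1,0,-0.05,0,3.6,0,12.0,1,0,-0.05,0,3.74,0,12.44,1,0,-0.05,0,3.74,0,12.44,1])

```text
time: 9.0
tool_pos: [0.4499, -0.2501, 0.0165]
ee_rot: [-3.14, 0.344, 1.358]
wrist_force: [1.1, 0.3, -4.2]
width: 0.018
finger_force: 30.0
```

```bash
python3 -c "
from h import *
o=robot.get_obs(); print(o['tool_pos'],o['ee_rot'],o['wrist_force'])
M=R.from_euler('xyz',o['ee_rot']).as_matrix().T; print('down 1cm in tool cm', (M@[0,0,-1]).round(3))
"
```

```text
[ 0.44991033 -0.25014644  0.01651686] [-3.13954519  0.34416257  1.35752234] [ 1.10475674  0.30183924 -4.15520725]
down 1cm in tool cm [0.337 0.002 0.941]
```

>>> move_arm(deltas=[0,0,0,0.17,0,0.47,1,0,0,0,0.3,0,0.85,1,0,0,0,0.3,0,0.85,1])

```text
time: 9.3
tool_pos: [0.45, -0.2515, 0.0087]
ee_rot: [3.141, 0.345, 1.355]
wrist_force: [-0.7, 0.8, -4.4]
width: 0.0174
finger_force: 30.0
```

>>> move_arm(deltas=[0,0,0,0.05,0,0.15,1,0,0,0,0.05,0,0.15,1])

```text
time: 9.5
tool_pos: [0.4499, -0.2517, 0.0071]
ee_rot: [3.141, 0.345, 1.354]
wrist_force: [0.2, -0.2, -4.4]
width: 0.0178
finger_force: 30.0
```

>>> move_arm(deltas=[0,0,0,0,0,0,-0.3,0,0,0,0,0,0,-0.3,0,0,0,0,0,0,-0.3,0,0,0,0,0,0,-0.3])

```text
time: 9.9
tool_pos: [0.4503, -0.2519, 0.0075]
ee_rot: [3.14, 0.345, 1.354]
wrist_force: [-0.1, -0.6, -0.3]
width: 0.0461
finger_force: 0.0
```

>>> move_arm(deltas=[0,0.1,0,-1.3,0,-3.8,-0.3,0,0.2,0,-3,0,-8.4,-0.3,0,0.345,0,-5,0,-13.2,-0.3,0,0.345,0,-5,0,-13.2,-0.3,0,0.345,0,-5,0,-13.2,-0.3])

```text
time: 10.4
tool_pos: [0.4498, -0.2561, 0.1502]
ee_rot: [3.137, 0.003, 1.352]
wrist_force: [0.8, 0.5, -0.5]
width: 0.061
finger_force: 0.0
```

```bash
cat >> h.py <<'E'
def mallet(s,c=(.457,-.206),r=.05):
    P=cloud(s); z=P[...,2]; d=np.hypot(P[...,0]-c[0],P[...,1]-c[1]); ok=s['depth']>0
    q=P[ok&(d<r)&(z>.048)&(z<.066)]; print('head',len(q),(q.min(0)+q.max(0))/2,np.ptp(q,axis=0))
    hc=((q.min(0)+q.max(0))/2)[:2]
    hsv=cv2.cvtColor(s['image'],cv2.COLOR_RGB2HSV); 
    m=ok&(z>.030)&(z<.047)&(P[...,1]<hc[1]-.03)&(abs(P[...,0]-hc[0]-(P[...,1]-hc[1])*.21)<.025)&(P[...,1]>hc[1]-.18)
    q=P[m]; l=cv2.fitLine(q[:,:2].astype(np.float32),cv2.DIST_HUBER,0,.01,.01).ravel(); print('handle',len(q),l,np.arctan2(l[1],l[0]),np.median(q[:,2]))
E
python3 -c "
from h import *
s=snap('wrist','w2'); mallet(s); go(.45,-.246,.15,1.355)"
```

```text
head 1563 [ 0.46137029 -0.20389357  0.05576208] [0.03920041 0.03911751 0.00506848]
handle 1944 [ 0.22108006  0.97525567  0.44319025 -0.2881133 ] 1.3478745 0.03921738812284589
t 10.45 pos [ 0.4489 -0.2543  0.1477] rpy [-3.141e+00  1.000e-03  1.354e+00] -> rot [-0.     0.001 -0.001] deg 0.1 shift cm [ 0.83 -0.07 -0.23] rows 0.173418895669968
```

View pics/w2.png

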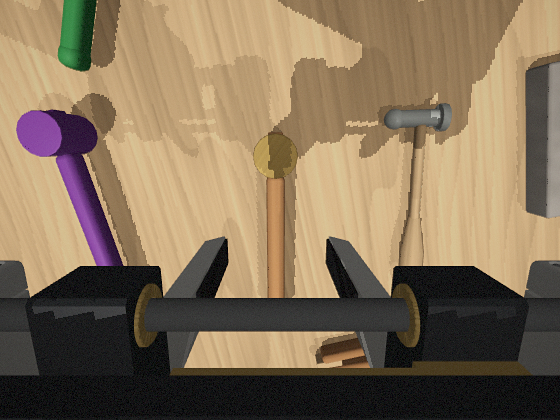

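The mallet stands upright on its face (head (276,155), handle straight below). I'll regrip nearer to the head, 34 mm from its axis.

>>> move_arm(deltas=[0,0,0.004,1.0,0.13,4,-0.3,0,0,0.004,1.8,0.13,8,-0.3,0,0,0.004,1.8,0.13,11,-0.3,0,0,0.004,1.8,0.13,13,-0.3,0,0,0.004,1.8,0.13,13.9,-0.3,0,0,0.004,1.8,0.13,13.9,-0.3])

```text
time: 11.05
tool_pos: [0.4525, -0.2343, 0.0058]
ee_rot: [-3.135, -0.002, 1.353]
wrist_force: [1.2, 0.1, -0.1]
width: 0.061
finger_force: 0.0
```

>>> move_arm(deltas=[0,0,0,0,0,0,1,0,0,0,0,0,0,1,0,0,0,0,0,0,1,0,0,0,0,0,0,1,0,0,0,0,0,0,1,0,0,0,0,0,0,1])

```text
time: 11.65
tool_pos: [0.454, -0.2369, 0.0093]
ee_rot: [-3.141, 0.0, 1.351]
wrist_force: [0.1, -0.0, 4.1]
width: 0.0178
finger_force: 29.9
```

```bash
python3 -c "
from h import *
go(.45,-.2,.15,1.35)
for i in range(4): o=robot.get_obs(); print(o['tool_pos'])"
```

```text
t 11.65 pos [ 0.454  -0.2369  0.0093] rpy [-3.141  0.     1.351] -> rot [-0.001  0.     0.001] deg 0.1 shift cm [  3.51  -1.2  -14.07] rows 2.910127352656605
[ 0.45397606 -0.23689419  0.00930489]
[ 0.45397606 -0.23689419  0.00930489]
[ 0.45397606 -0.23689419  0.00930489]
[ 0.45397606 -0.23689419  0.00930489]
```

>>> move_arm(deltas=[0,0,0,0,0,-2,1,0,0,0,0,0,-5,1,0,0,0,0,0,-9,1,0,0,0,0,0,-13,1,0,0,0,0,0,-17,1,0,0,0,0,0,-17.5,1])

```text
time: 12.25
tool_pos: [0.4567, -0.2382, 0.1892]
ee_rot: [3.132, 0.004, 1.351]
wrist_force: [0.5, -0.7, -3.6]
width: 0.0175
finger_force: 29.9
```

>>> move_arm(deltas=[0,0,0,3,0.6,0,1,0,0,0,8,1.5,0,1,0,0,0,13,2.5,0,1,0,0,0,18,3.4,0,1,0,0,0,23,4.3,0,1,0,0,0,28,5.2,0,1,0,0,0,32.5,6.0,0,1,0,0,0,35.7,6.5,0,1])

```text
time: 13.05
tool_pos: [0.595, 0.1009, 0.1796]
ee_rot: [-3.136, 0.001, 1.353]
wrist_force: [0.6, -0.7, -4.2]
width: 0.0182
finger_force: 29.9
```

>>> move_arm(deltas=[0,0,0,0,0,1.5,1,0,0,0,0,0,1.5,1,0,0,0,0,0,1.5,1])

```text
time: 13.35
tool_pos: [0.5942, 0.0965, 0.1659]
ee_rot: [-3.136, 0.002, 1.35]
wrist_force: [-0.2, 0.8, -4.4]
width: 0.0181
finger_force: 29.9
```

```bash
python3 -c "
from h import *
s=snap('side','s8'); snap('wrist','w8'); go(.5958,.0968,.17,1.351)
P=cloud(s);
for v in range(184,220,2):
    p=P[v,212:220]; k=(p[:,1]>.08)&(p[:,1]<.18)&(p[:,2]>.135)
    if k.sum()>4: print(v,np.median(p[k],0).round(4))
"
```

```text
t 13.45 pos [0.5953 0.0962 0.1684] rpy [-3.141e+00  1.000e-03  1.349e+00] -> rot [-0.001  0.001 -0.002] deg 0.1 shift cm [ 0.07  0.03 -0.16] rows 0.03510780178464782
184 [0.607  0.0997 0.2176]
186 [0.6069 0.1019 0.2141]
188 [0.6077 0.1012 0.2093]
190 [0.6037 0.1141 0.2123]
192 [0.6022 0.122  0.2127]
194 [0.6002 0.1296 0.2125]
196 [0.598  0.1364 0.2125]
198 [0.5961 0.1442 0.2126]
200 [0.5949 0.1484 0.21  ]
202 [0.5951 0.1486 0.2058]
204 [0.5954 0.1488 0.2012]
206 [0.5957 0.148  0.1963]
208 [0.596  0.1474 0.1914]
210 [0.5959 0.148  0.1872]
212 [0.597  0.1496 0.1835]
214 [0.5967 0.1476 0.1777]
216 [0.5965 0.1484 0.1733]
218 [0.5969 0.1485 0.1689]
```

>>> move_arm(deltas=[0,0,0,0,0,4.7,1,0,0,0,0,0,4.7,1])

```text
time: 13.65
tool_pos: [0.5971, 0.0952, 0.1219]
ee_rot: [3.137, 0.001, 1.348]
wrist_force: [0.6, -2.2, 6.1]
width: 0.0174
finger_force: 30.0
```

```bash
python3 -c "
from h import *
s=snap('side','s9'); o=robot.get_obs(); print(o['tool_pos'],o['wrist_force'])
P=cloud(s);
for v in range(200,240,2):
    p=P[v,212:220]; k=(p[:,1]>.08)&(p[:,1]<.18)&(p[:,2]>.1)
    if k.sum()>4: print(v,np.median(p[k],0).round(4))
"
```

```text
[0.59703142 0.09528979 0.12396886] [-1.30770044 -1.83149587  5.92320702]
200 [0.6088 0.1008 0.1805]
202 [0.6092 0.1012 0.176 ]
204 [0.6082 0.1066 0.1752]
206 [0.6048 0.1174 0.1767]
208 [0.6024 0.1276 0.1788]
210 [0.5994 0.1377 0.1801]
212 [0.5984 0.1412 0.178 ]
214 [0.5976 0.1418 0.1736]
216 [0.5985 0.1423 0.1691]
218 [0.598  0.1432 0.1651]
220 [0.5988 0.1433 0.1609]
222 [0.5989 0.1439 0.1564]
224 [0.5986 0.1449 0.1522]
226 [0.5981 0.1474 0.1488]
228 [0.5984 0.1455 0.1429]
230 [0.5987 0.1468 0.1389]
232 [0.5985 0.1472 0.1341]
234 [0.5986 0.1486 0.1298]
236 [0.6028 0.1343 0.1148]
238 [0.6028 0.1352 0.1099]
```

```bash
python3 -c "
from h import *
s=pickle.load(open('s9.pkl','rb'));P=cloud(s)
z=P[...,2];m=(abs(z-.097)<.008)&(P[...,0]>.63)&(P[...,0]<.66)&(P[...,1]>.11)&(P[...,1]<.145);q=P[m];print('overarm',len(q),np.median(q,0),q[:,2].std())
m=(z>.168)&(z<.19)&(abs(P[...,0]-.604)<.022)&(P[...,1]>.108)&(P[...,1]<.140);q=P[m]
A=np.c_[q[:,0]-.603,q[:,1]-.128,np.ones(len(q))]
k=np.ones(len(q),bool)
for _ in range(4):
    c=np.linalg.lstsq(A[k],q[k,2],rcond=None)[0]; r=abs(A@c-q[:,2]); k=r<.002
print('top plane at punch',c,k.sum())
for f in('s9','s8'):
    s=pickle.load(open(f+'.pkl','rb'));P=cloud(s);z=P[...,2]
    m=np.zeros(z.shape,bool);m[225:245,206:230]=1;m&=(z>.1)&(z<.135)&(P[...,1]>.115)&(P[...,1]<.16); print(f,np.percentile(z[m],[50,90,99]))
s=pickle.load(open('s8.pkl','rb'));P=cloud(s);z=P[...,2]
m=(z>.124)&(z<.136)&(np.hypot(P[...,0]-.602,P[...,1]-.127)<.011);print('punch up face',m.sum(),np.median(z[m]))
"
```

```text
overarm 138 [0.64393421 0.12925321 0.09726882] 0.0012790991452044898
top plane at punch [0.04847464 0.10702483 0.17830384] 127
s9 [0.12614986 0.13339083 0.13474115]
s8 [0.12131651 0.12930639 0.13080794]
punch up face 53 0.12841353656472376
```

The overarm reads its true height, so the camera height is unbiased. The punch sits about 8 mm down under static friction alone, after a blow at about 0.46 m/s. The blow's energy, plus grip friction and weight, is well above the spring's 0.09 J, so it must have bottomed. I'll lift and put the mallet back.

>>> move_arm(deltas=[0,0,0,0,0,-4,1,0,0,0,0,0,-8,1,0,-0.11,0,0,0,-9,1,0,-0.11,0,0,0,-9,1,0,-0.11,0,0,0,-9,1])

```text
time: 14.2
tool_pos: [0.5954, 0.0974, 0.2112]
ee_rot: [-3.14, 0.109, 1.351]
wrist_force: [-0.3, 0.1, -4.1]
width: 0.0179
finger_force: 30.0
```

```bash
python3 -c "
from h import *
s=snap('side','s10');P=cloud(s);z=P[...,2]
o=robot.get_obs();print(o['time'],o['tool_pos'],o['ee_rot'],o['wrist_force'])
m=(z>.12)&(z<.136)&(np.hypot(P[...,0]-.602,P[...,1]-.127)<.011);print('punch face',m.sum(),np.median(z[m]))
r=[]
for v in range(150,215):
    p=P[v,212:219]; k=(p[:,1]>.11)&(p[:,1]<.18)&(p[:,2]>.14)
    if k.sum()>4: r.append(np.r_[v,np.median(p[k],0)])
print(np.array(r)[::3].round(4))
M=R.from_euler('xyz',o['ee_rot']).as_matrix().T; print((M@(np.array([.453,-.24,.15])-o['tool_pos'])*100).round(2))
"
```

```text
14.25 [0.59495483 0.09692697 0.21027234] [-3.1386778   0.1095328   1.35058064] [-0.36490764  0.04983031 -4.39474885]
punch face 70 0.12809130500286842
[[1.500e+02 5.906e-01 1.460e-01 3.143e-01]
 [1.670e+02 6.049e-01 1.133e-01 2.628e-01]
 [1.700e+02 5.988e-01 1.275e-01 2.639e-01]
 [1.730e+02 5.955e-01 1.402e-01 2.644e-01]
 [1.760e+02 5.928e-01 1.478e-01 2.618e-01]
 [1.790e+02 5.938e-01 1.478e-01 2.557e-01]
 [1.820e+02 5.938e-01 1.490e-01 2.500e-01]
 [1.850e+02 5.941e-01 1.491e-01 2.436e-01]
 [1.880e+02 5.943e-01 1.481e-01 2.363e-01]
 [1.910e+02 5.940e-01 1.502e-01 2.306e-01]
 [1.940e+02 5.955e-01 1.485e-01 2.233e-01]
 [1.970e+02 5.949e-01 1.505e-01 2.181e-01]
 [2.000e+02 5.945e-01 1.491e-01 2.107e-01]]
[-35.11  -6.46   9.94]
```

>>> move_arm(deltas=[0,0,0,-3,-0.5,0.8,1,0,-0.03,0,-8,-1.5,2.2,1,0,-0.03,0,-13,-2.4,3.7,1,0,-0.03,0,-18,-3.3,5.1,1,0,-0.03,0,-23,-4.2,6.5,1,0,-0.03,0,-28,-5.1,7.9,1,0,-0.03,0,-32.5,-6.0,9.2,1,0,-0.03,0,-35.1,-6.5,9.9,1])

```text
time: 15.05
tool_pos: [0.4504, -0.2414, 0.1495]
ee_rot: [-3.138, 0.138, 1.348]
wrist_force: [1.0, 0.2, -3.8]
width: 0.0177
finger_force: 30.0
```

>>> move_arm(deltas=[0,0,0,0,0,0,1,0,0,0,0,0,0,1])

```text
time: 15.25
tool_pos: [0.4519, -0.2398, 0.1502]
ee_rot: [-3.139, 0.137, 1.347]
wrist_force: [0.1, 0.3, -5.1]
width: 0.0182
finger_force: 30.0
```

```bash
python3 -c "
from h import *
o=robot.get_obs();print(o['time'],o['tool_pos'],o['ee_rot'],o['wrist_force'])
M=R.from_euler('xyz',o['ee_rot']).as_matrix().T; print((M@(np.array([.453,-.24,.011])-o['tool_pos'])*100).round(2),(M@[0,0,-1]).round(3))
s=snap('side','s11');P=cloud(s);z=P[...,2]
near=(abs(P[...,0]-.461)<.03)&(P[...,1]>-.235)&(P[...,1]<-.17)&(z>.11)&(z<.225);v,u=np.where(near);c=int(np.median(u))
for r in range(v.min(),v.max()+1,3):
    k=near[r,c-4:c+5]
    if k.sum()>4:print(r,np.median(P[r,c-4:c+5][k],0).round(4))
"
```

```text
15.25 [ 0.45190148 -0.23979899  0.15019883] [-3.13875531  0.13740635  1.34739845] [ 0.09630361  0.30782985 -5.09979911]
[ 1.91  0.15 13.79] [0.137 0.003 0.991]
139 [ 0.4598 -0.205   0.2018]
142 [ 0.4577 -0.1863  0.2012]
145 [ 0.4572 -0.1854  0.1935]
148 [ 0.457  -0.1879  0.1844]
151 [ 0.4565 -0.1858  0.1764]
154 [ 0.4562 -0.1872  0.1679]
157 [ 0.4554 -0.1865  0.1592]
160 [ 0.455  -0.1872  0.1504]
```

>>> move_arm(deltas=[0,0,0,0.55,0.1,4,1,0,0,0,1.1,0.15,8,1,0,0,0,1.5,0.15,11,1,0,0,0,1.8,0.15,13,1,0,0,0,1.91,0.15,13.8,1,0,0,0,1.91,0.15,13.8,1])

```text
time: 15.9
tool_pos: [0.4548, -0.2386, 0.0116]
ee_rot: [-3.139, 0.139, 1.353]
wrist_force: [0.7, -0.2, -3.9]
width: 0.0179
finger_force: 30.0
```

>>> move_arm(deltas=[0,0,0,0.04,0,0.3,1,0,0,0,0.07,0,0.5,1,0,0,0,0.07,0,0.5,1])

```text
time: 16.2
tool_pos: [0.4559, -0.2403, 0.0088]
ee_rot: [3.14, 0.14, 1.351]
wrist_force: [-0.3, -0.3, -4.6]
width: 0.0176
finger_force: 30.0
```

>>> move_arm(deltas=[0,0,0,0.03,0,0.2,1,0,0,0,0.03,0,0.2,1])

```text
time: 16.4
tool_pos: [0.4553, -0.2401, 0.0059]
ee_rot: [3.141, 0.14, 1.351]
wrist_force: [-0.4, 0.2, -4.0]
width: 0.0182
finger_force: 30.0
```

>>> move_arm(deltas=[0,0,0,0,0,0,-0.2,0,0,0,0,0,0,-0.3,0,0,0,0,0,0,-0.3,0,0,0,0,0,0,-0.3])

```text
time: 16.8
tool_pos: [0.4557, -0.2403, 0.0064]
ee_rot: [3.14, 0.14, 1.351]
wrist_force: [0.0, 0.6, 0.6]
width: 0.0465
finger_force: 0.0
```

>>> move_arm(deltas=[0,0.05,0,-0.55,0,-4,-0.3,0,0.138,0,-1.2,0,-8.5,-0.3,0,0.138,0,-1.9,0,-13.5,-0.3,0,0.138,0,-2,0,-14.2,-0.3,0,0.138,0,-2,0,-14.2,-0.3])

```text
time: 17.3
tool_pos: [0.4565, -0.2411, 0.152]
ee_rot: [3.136, 0.004, 1.35]
wrist_force: [-0.7, 0.2, -0.1]
width: 0.0609
finger_force: 0.0
```

```bash
python3 -c "
from h import *
s=snap('wrist','w3'); mallet(s)
go(.4605,.109,.15,1.351+1.57)
t=pickle.load(open('top0.pkl','rb')); P=cloud(t); z=P[...,2]
m=np.zeros(z.shape,bool);m[214:236,205:232]=1;m&=(z>.045)&(z<.066);q=P[m]; q=q[q[:,0]<.472]; print('knob top',len(q),np.median(q,0),q.min(0),q.max(0))
"
```

```text
head 1482 [ 0.4640018  -0.20497608  0.05384734] [0.0393643  0.03894814 0.00883637]
handle 1715 [ 0.21988405  0.97552603  0.44602025 -0.28672144] 1.3491007 0.03924390221709656
t 17.35 pos [ 0.4553 -0.2401  0.1493] rpy [3.141e+00 2.000e-03 1.351e+00] -> rot [-1.00e-03  3.00e-03 -1.57e+00] deg 90.0 shift cm [34.18 -7.11 -0.16] rows 6.982065516156013
knob top 77 [0.46047702 0.10813688 0.05535786] [0.45017809 0.09582697 0.04521034] [0.4718642  0.12249633 0.06296485]
```

The mallet stands upright again at (0.463, -0.205), clear of the jig. Now the knob.

>>> move_arm(deltas=[0,0,0.15,4,-0.8,0,-0.1,0,0,0.3,9,-1.9,0,-0.1,0,0,0.45,14,-2.9,0,-0.1,0,0,0.6,19,-4,0,-0.1,0,0,0.75,24,-5,0,-0.1,0,0,0.9,29,-6,0,-0.1,0,0,1.05,33,-6.9,0,-0.1,0,0,1.19,34.2,-7.1,0,-0.1])

```text
time: 18.15
tool_pos: [0.4586, 0.1051, 0.1453]
ee_rot: [3.141, 0.006, 0.283]
wrist_force: [0.8, -1.2, -0.3]
width: 0.0516
finger_force: 0.0
```

>>> move_arm(deltas=[0,0,0.07,0,0,0,-0.1,0,0,0.07,0,0,0,-0.1,0,0,0.07,0,0,0,-0.1])

```text
time: 18.45
tool_pos: [0.4595, 0.1031, 0.1463]
ee_rot: [3.14, 0.005, 0.219]
wrist_force: [-0.9, -0.4, -0.3]
width: 0.0514
finger_force: 0.0
```

```bash
python3 -c "
from h import *
go(.4605,.1085,.026,.091)
s=snap('wrist','w4'); P=cloud(s); z=P[...,2]; ok=s['depth']>0
m=ok&(z>.03)&(z<.066)&(P[...,0]<.485)&(P[...,0]>.42)&(abs(P[...,1]-.109)<.02);q=P[m];print('knob',len(q),q.min(0),q.max(0)) 
q=q[q[:,2]>.053];print(np.median(q,0),q[:,2].max())
for x in np.arange(.445,.486,.003):
    k=m&(abs(P[...,0]-x)<.0015); 
    if k.sum(): p=P[k]; print(round(x,4),p[:,2].max().round(4),p[:,1].min().round(4),p[:,1].max().round(4))
"
```

```text
t 18.45 pos [0.4595 0.1031 0.1463] rpy [3.14  0.005 0.219] -> rot [0.002 0.005 0.128] deg 7.4 shift cm [ 0.27 -0.53 12.03] rows 2.4094445999875314
knob 851 [0.45162136 0.09779582 0.03896963] [0.48489759 0.12763199 0.0600108 ]
[0.46499918 0.1124006  0.05601738] 0.06001079729840908
0.451 0.0553 0.1099 0.1216
0.454 0.0575 0.1001 0.1239
0.457 0.0593 0.0978 0.1245
0.46 0.0599 0.098 0.1256
0.463 0.0592 0.0978 0.1248
0.466 0.06 0.0984 0.1257
0.469 0.0588 0.0991 0.1249
0.472 0.0577 0.1008 0.1237
0.475 0.0526 0.1062 0.1199
0.478 0.0548 0.1045 0.1216
0.481 0.0565 0.1034 0.124
0.484 0.0588 0.1035 0.1276
```

View pics/w4.png

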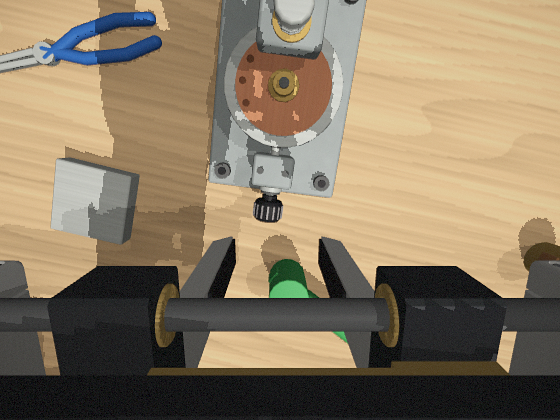

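Wrist view: knob at (268,208), the punch is up, and the green look-alike at (288,280) is clear of the fingers' path.

>>> move_arm(deltas=[0,0.004,0.128,0.42,-0.7,3,-0.1,0,0.004,0.128,0.42,-0.7,7,-0.1,0,0.004,0.128,0.42,-0.7,10,-0.1,0,0.004,0.128,0.42,-0.7,11.7,-0.1,0,0.004,0.128,0.42,-0.7,12.0,-0.1,0,0.004,0.128,0.42,-0.7,12.0,-0.1])

```text
time: 19.1
tool_pos: [0.463, 0.1099, 0.028]
ee_rot: [3.14, -0.002, 0.088]
wrist_force: [0.9, 0.1, 0.1]
width: 0.0518
finger_force: 0.0
```

>>> move_arm(deltas=[0,0,0,0,0,0,1,0,0,0,0,0,0,1,0,0,0,0,0,0,1,0,0,0,0,0,0,1,0,0,0,0,0,0,1])

```text
time: 19.6
tool_pos: [0.4641, 0.1121, 0.0296]
ee_rot: [-3.14, -0.006, 0.089]
wrist_force: [0.1, 4.9, 3.5]
width: 0.0264
finger_force: 30.0
```

```bash
python3 -c "
from h import *
go(.461,.1105,.026,.091); print(robot.get_obs()['wrist_force'])"
```

```text
t 19.6 pos [0.4641 0.1121 0.0296] rpy [-3.14  -0.006  0.089] -> rot [-0.001 -0.006 -0.002] deg 0.3 shift cm [-0.32  0.14  0.36] rows 0.10009365424557033
[0.08933486 4.88675136 3.53943678]
```

The grip is 3–4 mm above the knob's axis, so I'll reseat it lower before pulling.

>>> move_arm(deltas=[0,0.006,0,0,0,0,0.1,0,0.006,0,0,0,0,0.1,0,0.006,0,0,-0.12,0.35,0.1,0,0.006,0,0,-0.12,0.35,0.1,0,0.006,0,0,-0.12,0.35,1,0,0.006,0,0,-0.12,0.35,1,0,0.006,0,0,-0.12,0.35,1,0,0.006,0,0,-0.12,0.35,1])

```text
time: 20.4
tool_pos: [0.4632, 0.1121, 0.0249]
ee_rot: [3.14, -0.009, 0.089]
wrist_force: [-0.8, 2.4, -1.2]
width: 0.0267
finger_force: 30.0
```

>>> move_arm(deltas=[0,0,0,0,0,0,1,0,0,0,0,0,0,1])

```text
time: 20.6
tool_pos: [0.4632, 0.1121, 0.0249]
ee_rot: [3.14, -0.009, 0.089]
wrist_force: [0.1, 1.2, -1.3]
width: 0.0265
finger_force: 30.0
```

>>> move_arm(deltas=[0,0,0,-0.2,0,0,1,0,0,0,-0.4,0,0,1,0,0,0,-0.6,0,0,1,0,0,0,-0.8,0,0,1,0,0,0,-1.0,0,0,1,0,0,0,-1.2,0,0,1,0,0,0,-1.4,0,0,1,0,0,0,-1.5,0,0,1])

```text
time: 21.4
tool_pos: [0.4517, 0.111, 0.025]
ee_rot: [3.141, -0.018, 0.089]
wrist_force: [10.3, 2.6, -9.4]
width: 0.0262
finger_force: 30.0
```

```bash
cat >> h.py <<'E'
def knob(s):
    P=cloud(s); z=P[...,2]; m=(z>.03)&(z<.066)&(abs(P[...,1]-.11)<.03)&(P[...,0]<.5)&(P[...,0]>.41)&(s['depth']>0)
    hsv=cv2.cvtColor(s['image'],cv2.COLOR_RGB2HSV)
    for x in np.arange(.43,.496,.003):
        k=m&(abs(P[...,0]-x)<.0015)&(abs(P[...,1]-.1115)<.008)
        if k.sum(): print(round(x,4),np.median(P[k][:,2]).round(4),np.median(hsv[k][:,2]),k.sum())
E
python3 -c "
from h import *
o=robot.get_obs();print(o['tool_pos'],o['wrist_force'],o['ee_rot'])
s=snap('wrist','w5'); knob(s)"
```

```text
[0.4517097  0.11104306 0.02496909] [10.33181716  2.59399194 -9.37354038] [ 3.14067492 -0.01790939  0.0891277 ]
0.439 0.0532 134.0 4
0.442 0.0557 41.5 80
0.445 0.0575 49.0 142
0.448 0.0576 57.5 162
0.451 0.0576 57.0 161
0.454 0.0574 31.0 175
0.457 0.0567 29.0 188
0.46 0.0533 23.0 292
0.463 0.0504 28.0 173
0.466 0.0479 103.5 126
0.469 0.0478 144.0 75
0.472 0.0478 143.0 75
0.475 0.0478 142.5 74
0.478 0.053 77.0 73
0.481 0.0541 138.0 143
0.484 0.0546 145.0 134
0.487 0.0592 116.0 160
0.49 0.0598 131.0 202
0.493 0.0599 132.0 203
```

View pics/w5.png

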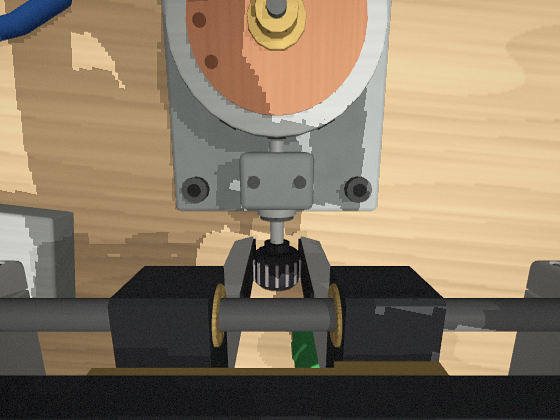

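The knob is out about 11.5 mm, still gripped (at (277,268)), and needs a bit more to reach the stop.

>>> move_arm(deltas=[0,0,0,-0.1,0,0.05,1,0,0,0,-0.2,0,0.1,1,0,0,0,-0.3,0,0.1,1,0,0,0,-0.35,0,0.1,1,0,0,0,-0.35,0,0.1,1])

```text
time: 21.95
tool_pos: [0.4497, 0.1108, 0.0249]
ee_rot: [3.141, -0.021, 0.089]
wrist_force: [11.1, 3.0, -7.2]
width: 0.0265
finger_force: 30.0
```

>>> move_arm(deltas=[0,0,0,-0.15,0,0.1,1,0,0,0,-0.25,0,0.1,1,0,0,0,-0.25,0,0.1,1,0,0,0,-0.25,0,0.1,1])

```text
time: 22.35
tool_pos: [0.4494, 0.1108, 0.0249]
ee_rot: [3.141, -0.026, 0.089]
wrist_force: [14.8, 3.6, -8.2]
width: 0.0265
finger_force: 30.0
```

```bash
python3 -c "
from h import *
s=snap('wrist','w6'); knob(s);o=robot.get_obs();print(o['tool_pos'],o['wrist_force'],o['ee_rot'])"
```

```text
0.436 0.0533 133.0 2
0.439 0.0552 43.5 66
0.442 0.0573 45.5 138
0.445 0.0575 58.0 155
0.448 0.0576 48.0 161
0.451 0.0576 31.5 168
0.454 0.0571 29.0 193
0.457 0.0542 24.0 291
0.46 0.0506 29.0 145
0.463 0.0479 29.0 168
0.466 0.0478 144.0 73
0.469 0.0476 143.0 79
0.472 0.0477 141.0 75
0.475 0.0479 136.0 77
0.478 0.0525 79.0 79
0.481 0.0542 137.0 145
0.484 0.0546 145.0 142
0.487 0.0593 118.0 170
0.49 0.0597 132.0 200
0.493 0.0598 133.0 205
[0.44940738 0.11082319 0.02495481] [14.34657093  3.37902898 -7.36486559] [ 3.14080392 -0.02614936  0.08904663]
```

Force has passed 11.7 N and movement has stopped, so the plunger is at its back stop. I'll check that it holds, and that the mallet and the other items are in place.

>>> move_arm(deltas=[0,0,0,0,0,0,1,0,0,0,0,0,0,1,0,0,0,0,0,0,1,0,0,0,0,0,0,1,0,0,0,0,0,0,1,0,0,0,0,0,0,1,0,0,0,0,0,0,1,0,0,0,0,0,0,1])

```text
time: 23.2
tool_pos: [0.4494, 0.1108, 0.025]
ee_rot: [3.141, -0.026, 0.089]
wrist_force: [15.1, 2.6, -7.7]
width: 0.0261
finger_force: 30.0
```

```bash
python3 -c "
from h import *
o=robot.get_obs();print(o['tool_pos'],o['wrist_force'],o['width'])
s=snap('top','t9'); mallet(s)
t=pickle.load(open('top0.pkl','rb')); d=(cv2.absdiff(s['image'],t['image']).max(2)>50).astype(np.uint8)
n,_,st,c=cv2.connectedComponentsWithStats(d); print([(tuple(c[i].round()),st[i,4]) for i in range(1,n) if st[i,4]>25])
print(robot.close_job())"
```

```text
[0.449407   0.11084132 0.02497568] [15.13806106  2.63671762 -7.7325753 ] 0.02605959258344432
head 172 [ 0.46185361 -0.2061684   0.05693813] [0.03820754 0.0382991  0.0169784 ]
handle 365 [ 0.2147818   0.97666204  0.43862385 -0.3099671 ] 1.3543279 0.03909660412367599
[((np.float64(196.0), np.float64(291.0)), np.int32(13921)), ((np.float64(54.0), np.float64(278.0)), np.int32(6145)), ((np.float64(131.0), np.float64(331.0)), np.int32(404)), ((np.float64(251.0), np.float64(336.0)), np.int32(609)), ((np.float64(276.0), np.float64(358.0)), np.int32(141)), ((np.float64(17.0), np.float64(391.0)), np.int32(1907)), ((np.float64(270.0), np.float64(388.0)), np.int32(72)), ((np.float64(298.0), np.float64(407.0)), np.int32(154))]
the job is handed in; nothing more can be done
None
```

I handed the job in: I struck the punch three times, not once, because I couldn't directly confirm it reached the bottom (the blow's energy says it did); it sprang back up, the mallet stands on its face where it started, and the plunger is held at its back stop with the dial unturned.

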